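# Open the film loader's light gate with its toppled key

## Robot

A 7-joint arm with a two-finger parallel gripper is mounted at the origin on the work surface. World frame = base frame: x ahead of the robot, y to its left, z up, the work surface at z = 0. Lengths are in m, angles in rad, forces in N, time in s.
With the tool pointing down it reaches from about 0.35 to 0.9 m from the base axis. Payload 8.1 kg.
Tool frame: the origin (TCP) lies on the mounting face of the last link; the fingertips stand 173 mm ahead of it and the grasp point (between the pads) lies 155 mm ahead of it (arm.tcp_to_tips is the distance from the TCP to the fingertips, in m); z points along the fingers, y is the direction in which the jaws open and shut (so a half turn about z gives the same grasp; the last joint's range is limited). The gripper opens to 85 mm and grips with 20 to 120 N. Pads are 22 mm wide; open, the fingers measure 114 mm over their backs; the gripper's body (76 mm by 85 mm) begins 54 mm behind the grasp point. The pads swing forward as they close: fully open they stand 13 mm farther back than shut.
Start: joints at [1.136, 0.434, 0.025, 1.573, -0.012, 1.134, -0.075], TCP at [0.204, -0.591, 0.405] pointing down, gripper open.
Joint ranges: [-2.62, 2.62], [-0.44, 2.09], [-1.27, 1.32], [0.08, 2.57], [-1.32, 4.46], [0.12, 2], [-2.74, 2.74]. Speed limits (rad/s): [2.22, 2.22, 3.01, 3.01, 3.14, 3.14, 3.14].

## Interface

Orientations are given as a unit quaternion [x, y, z, w].
In Python, from rig import arm, read_camera, job gives the robot as it stands.
- The arm moves only by the tool apply_moves, never from a script. Its argument "increments" is a list of rows, each an object of numbers: "dx", "dy", "dz": the shift along the tool's x, y, z in m; "yaw": the turn about the tool's z in rad; "fingers": the opening in per cent of the stroke, from 0 (shut) to 100 (fully open). In form: [{"dx": .., "dy": .., "dz": .., "yaw": .., "fingers": ..}, ...]. A call has 1 to 12 rows; each row is the pose to reach, as a shift and turn from the pose measured when the call began, along the tool's axes at that moment; what a row does not reach only later rows make up. A row lasts 1/12 s, in which the tool goes at most 41.7 mm and 7.16 degrees, less where a joint would pass 70% of its speed; a pose out of reach is approached as far as the arm can. A call with a gripper value outside its range is refused whole. The fingers move at their own pace and stop on an object; the grip force is fixed at half the most. Time passes only in rows, so rows that repeat a pose let the fingers close. It gives the time, the measured TCP pose, the force and the opening at its end, in the units of the state.
- arm.sense(): the state, without advancing time (a new reading comes with each control period).
- read_camera(name): name is "side" or "top"; returns a dict with "color" (420x560x3 uint8, red, green, blue), "fx", "fy", "cx", "cy" (pixels), "R" (3x3) and "t" (3): a world point X has camera coordinates R X + t. Camera axes: x right, y down, z forward; pixel columns grow to the right and rows downward; lengths in m; the calibration is good to about 2 mm. A picture is of the moment at which its call begins. There is no depth.
- job.job_done(): hands the job in, once; it reports no verdict.
The state is a dict: "t": time; "q": joint angles; "qd": joint speeds; "joint_torque": joint torques, N m; "ee_pos": TCP position; "tool_rot": TCP orientation; "ft_force": force on the tool from outside, world axes, zero at the start; "wrist_torque": the same for the moment, N m; "opening": finger opening in m.
Only numpy, scipy, OpenCV 4.12 (cv2) and the standard library are available. Lean on these libraries where they do the work, as an engineer would, in place of code of your own. Each camera call takes 0.05 s, during which the arm holds its last target.

## Task

The red-handled gate key of the bulk film loader has toppled over on the tiles: pick it up, right it so that its blade points straight down, and push it into the loader's keyhole, easing it past the sticky pins until its shield plate lies flush on the brass plate. Then turn it a quarter turn clockwise (seen from above) as far as it goes and keep holding it there against the return spring: finish while still gripping the turned key. Leave the other loose things on the counter where they are.

Things in the scene. Friction and masses are not known exactly. Their poses are not given: they have to be found in the camera images.
- key_grip (a point): centre of the key's red handle, where to grip it: a flat tab 30 mm (x) by 12 mm (y) by 44 mm (z), gripped across y. z runs up the shaft from blade to handle. This point is 18 mm above the shield plate's top, 22 mm below the handle's top. At the start the key lies toppled, y level, z leaning 44 deg from upright, handle up and towards the robot, blade down and away (yaw within 25 deg)
- gate_key: the gate key, about 60 g, same after a half turn about z. Origin at the centre of the underside of its steel shield plate (52 mm in x, 32 mm in y, 4 mm thick), 30 mm below key_grip; axes as key_grip. Toppled, it rests on the plate's -x edge and the blade's nose, handle centre about 40 mm above the counter
- key_nose (a point): end of the key's blade, 24 mm below the shield plate's underside and 54 mm below key_grip. From the plate down: a round neck 6 mm thick and 6.5 mm long, then the flat steel blade, 6 mm (x) by 18 mm (y), with a rounded nose
- keyhole (a point): centre of the keyhole's mouth, in a fixed brass plate (70 by 76 mm, 4 mm thick) on the grey film loader, 62 mm above the counter; z up. With the lock at 0 the slot is 9 mm along x, 21 mm along y: the key's x goes along this x, either way round. Below it four sprung pins at 10 and 16 mm depth press on the blade's flat faces; pushing past them takes 5 to 15 N
- loader: grey bulk film loader, fixed to the counter; origin under the keyhole, axes as keyhole. Keyhole block 70 mm (x) by 76 mm (y), 62 mm high; towards +x a round drum, radius 62 mm, 58 mm high, axis 95 mm from the keyhole, with a black winding knob 53 mm wide on top reaching 83 mm above the counter (not part of the job)
- lock_turn (a joint): angle of the lock cylinder under the brass plate: 0 as found, grows clockwise seen from above, stop at 1.5 rad. It can turn only when the key is pushed in until its plate lies on the brass plate (to about 2 mm). The key has about 0.1 rad of play in it. A spring, 0.03 N m at 0 and 0.11 N m at the stop, turns it back if the key is let go
- cartridge_a: chrome film cartridge standing upright, 25 mm across, 51 mm high; origin at its foot; leave alone
- cartridge_b: a second such cartridge; leave alone
- retriever: black plastic film leader retriever lying flat, 128 by 32 mm, 17 mm high; origin under its centre; leave alone
- dome: amber glass safelight dome, 100 mm across, 60 mm high; origin under its centre; leave alone
- film_clip: stainless steel film clip lying flat, 70 by 18 mm, 10 mm high; origin under its centre; leave alone

How it is judged:
By the outcome, as a careful person would: the job done as asked, in the order asked, and still so for the second after the job is handed in, while the arm keeps its last pose, push and grip.
It also fails if it takes over 45 s, if anything falls off the work surface, if the arm or the gripper's body presses on something with over 40 N, if the wrist force passes 120 N, or if a joint passes its speed limit or range.

## Working session

There is one attempt and no reset: what is moved stays moved. The work goes in short steps, Python scripts to look and compute and a tool call to move; the robot and the scene stay as the last step left them, time stands still between calls to the robot, and variables do not carry over. Pictures are saved under pics/ and viewed, and the job is handed in when it is done.

Besides the shell and the picture viewer there is one more tool, called after "Emit:" as a command line: name --argument value ..., lists and objects as JSON in quotes. apply_moves: Moves the arm, as the interface text tells. Its arguments: {"type":"object","properties":{"increments":{"type":"array","items":{"type":"object","properties":{"dx":{"type":"number"},"dy":{"type":"number"},"dz":{"type":"number"},"yaw":{"type":"number"},"fingers":{"type":"number"}}}}},"required":["increments"]}

```bash
ls; mkdir -p pics; python3 - <<'E'
from rig import arm, read_camera, job
import cv2, numpy as np
for n in("side","top"):
    c=read_camera(n); cv2.imwrite(f"pics/{n}0.png",c["color"][:,:,::-1])
    print(n,c["fx"],c["fy"],c["cx"],c["cy"],np.round(c["R"],4).tolist(),np.round(c["t"],4).tolist(), np.round(-np.array(c["R"]).T@c["t"],3))
s=arm.sense(); print({k:np.round(v,4).tolist() for k,v in s.items()})
print([a for a in dir(arm) if a[0]!='_'],arm.tcp_to_tips)
E
```

```text
pics
side 476.624563958054 476.624563958054 282.090371612822 217.75260774838904 [[-0.9813, -0.1911, 0.0224], [-0.1243, 0.5407, -0.8319], [0.1468, -0.8192, -0.5544]] [0.5408, 0.1271, 1.2293] [0.366 1.042 0.775]
top 379.47569946154465 379.47569946154465 280.19786326995614 207.82387050072865 [[-0.0084, -1.0, -0.0016], [-0.981, 0.0085, -0.1938], [0.1938, -0.0, -0.981]] [-0.0076, 0.5505, 1.0941] [ 0.328 -0.012  1.18 ]
{'t': 0.1, 'q': [1.1364, 0.4351, 0.025, 1.574, -0.0116, 1.134, -0.0751], 'qd': [0.0003, -0.0012, 0.0005, -0.0009, 0.0009, -0.0016, -0.0008], 'joint_torque': [0.003, -67.1758, 1.028, -31.6908, 0.0158, 0.0071, 0.0], 'ee_pos': [0.2035, -0.5907, 0.404], 'tool_rot': [0.9863, 0.1651, -0.0002, -0.0007], 'ft_force': [0.4465, -0.5143, 0.5618], 'wrist_torque': [-0.0104, 0.0068, 0.0011], 'opening': 0.0854}
['Unreachable', 'sense', 'tcp_to_tips'] 0.1734
```

View pics/side0.png

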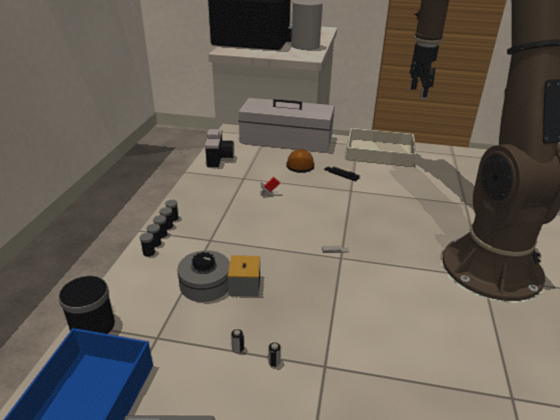

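View pics/top0.png

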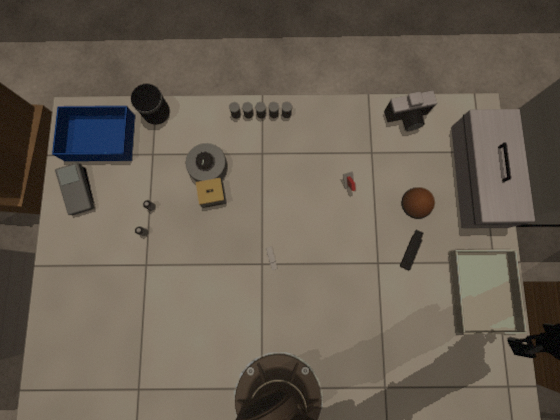

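```bash
python3 - <<'E'
import cv2, numpy as np
s=cv2.imread("pics/side0.png");t=cv2.imread("pics/top0.png")
def crop(i,x0,y0,x1,y1,f): return cv2.resize(i[y0:y1,x0:x1],None,fx=f,fy=f,interpolation=cv2.INTER_CUBIC)
A=crop(s,245,165,295,205,8);B=crop(t,325,165,375,205,8)
C=crop(s,165,235,275,305,3.636);D=crop(t,175,135,245,215,4)
cv2.imwrite("pics/z1.png",np.hstack([A,B]))
D=cv2.resize(D,(400,457))[:254*2]
cv2.imwrite("pics/z2.png",np.hstack([cv2.copyMakeBorder(C,0,457-C.shape[0],0,0,0),D]))
E
```

```text
(no output)
```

View pics/z1.png

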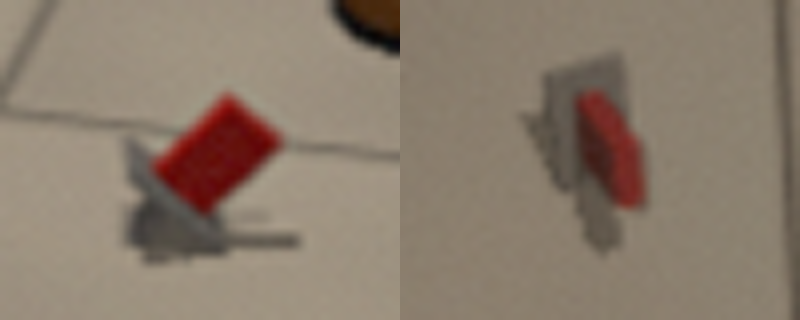

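View pics/z2.png

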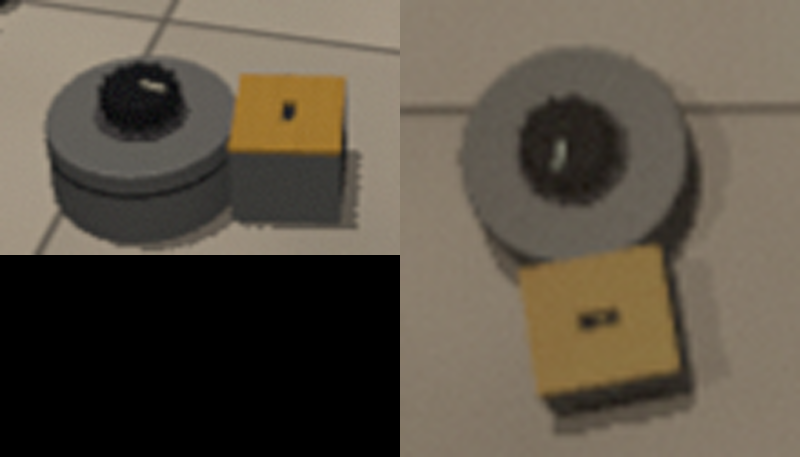

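```bash
cat > h.py <<'E'
import cv2, numpy as np
from rig import arm, read_camera, job
def ray(c,u,v):
    R=np.array(c["R"]);o=-R.T@np.array(c["t"]);d=R.T@np.array([(u-c["cx"])/c["fx"],(v-c["cy"])/c["fy"],1]);return o,d/np.linalg.norm(d)
def plane(c,u,v,z):
    o,d=ray(c,u,v);return o+d*(z-o[2])/d[2]
def tri(c1,p1,c2,p2):
    o1,d1=ray(c1,*p1);o2,d2=ray(c2,*p2)
    A=np.stack([d1,-d2],1);s=np.linalg.lstsq(A,o2-o1,rcond=None)[0]
    a=o1+s[0]*d1;b=o2+s[1]*d2;return (a+b)/2,np.linalg.norm(a-b)
def proj(c,X):
    p=np.array(c["R"])@X+np.array(c["t"]);return np.array([c["fx"]*p[0]/p[2]+c["cx"],c["fy"]*p[1]/p[2]+c["cy"]])
def mask(img,lo,hi,k,roi):
    im=cv2.resize(img,None,fx=4,fy=4,interpolation=cv2.INTER_CUBIC)
    h=cv2.cvtColor(im,cv2.COLOR_RGB2HSV);h[...,0]=(h[...,0].astype(int)+90)%180
    m=cv2.inRange(h,lo,hi);z=np.zeros_like(m);x0,y0,x1,y1=[4*a for a in roi];z[y0:y1,x0:x1]=m[y0:y1,x0:x1]
    cs,_=cv2.findContours(z,cv2.RETR_EXTERNAL,cv2.CHAIN_APPROX_NONE);c=max(cs,key=cv2.contourArea)
    return c
f=lambda p:(np.asarray(p,float)+.5)/4-.5
def cen(c):
    m=cv2.moments(c);return f([m['m10']/m['m00'],m['m01']/m['m00']])
RED=((80,140,60),(100,255,255)); BR=((103,110,80),(120,255,255))
E
python3 - <<'E'
from h import *
S=read_camera("side");T=read_camera("top")
rs=mask(S["color"],*RED,0,(245,165,295,205));rt=mask(T["color"],*RED,0,(325,165,375,205))
bs=mask(S["color"],*BR,0,(215,240,275,305));bt=mask(T["color"],*BR,0,(190,165,235,215))
for c in(rs,rt,bs,bt):
    print(cv2.contourArea(c)/16,cen(c),f(cv2.boxPoints(cv2.minAreaRect(c))).round(1).tolist())
print("red",tri(S,cen(rs),T,cen(rt)));print("brass",tri(S,cen(bs),T,cen(bt)))
def quad(c):
    e=0.01
    while True:
        a=cv2.approxPolyDP(c,e*cv2.arcLength(c,True),True)
        if len(a)<=4:return f(a[:,0])
        e*=1.1
for nm,cam,c in(("S",S,bs),("T",T,bt)):
    q=quad(c);P=np.array([plane(cam,*p,0.062) for p in q]);print(nm,q.round(1).tolist(),P.round(4).tolist())
    d=np.roll(P,-1,0)-P;print(np.linalg.norm(d,axis=1).round(4),(np.degrees(np.arctan2(d[:,1],d[:,0]))%90).round(1),P.mean(0))
for z in(.062,.066):print(plane(S,*cen(bs),z),plane(T,*cen(bt),z))
print("redquad",quad(rs).round(2).tolist(),quad(rt).round(2).tolist())
# +x plate edge, top view
P=[plane(T,325+a/8,165+b/8,.036) for a,b in((148,72),(222,55))];d=P[0]-P[1];print(P,np.linalg.norm(d),"ydir",np.degrees(np.arctan2(d[1],d[0])))
E
```

```text
115.03125 [271.53048311 183.9411505 ] [[263.3, 185.4], [273.6, 175.7], [279.8, 182.3], [269.4, 192.0]]
60.8125 [350.95370846 183.16670949] [[344.6, 178.3], [350.0, 175.3], [356.9, 188.2], [351.5, 191.2]]
649.875 [243.80765933 266.22455841] [[226.8, 276.6], [227.4, 254.6], [259.5, 255.5], [258.9, 277.5]]
565.4375 [209.48858738 190.64884308] [[194.9, 181.3], [220.1, 177.0], [224.1, 199.9], [198.9, 204.2]]
red (array([ 0.63089502, -0.23347755,  0.03409436]), np.float64(0.00030582966738779984))
brass (array([0.60479176, 0.20253181, 0.05709384]), np.float64(0.00029777633977684406))
S [[230.6, 255.4], [227.4, 276.1], [258.1, 276.4], [259.1, 255.9]] [[0.6443, 0.1757, 0.062], [0.6303, 0.2504, 0.062], [0.562, 0.2362, 0.062], [0.5771, 0.1626, 0.062]]
[0.076  0.0698 0.0751 0.0685] [10.6 11.8 11.6 11. ] [0.60344753 0.20623369 0.062     ]
T [[219.9, 177.6], [195.6, 181.6], [199.4, 203.9], [223.4, 199.1]] [[0.6443, 0.171, 0.062], [0.6324, 0.2446, 0.062], [0.563, 0.2309, 0.062], [0.5771, 0.159, 0.062]]
[0.0746 0.0707 0.0733 0.0684] [ 9.2 11.2 11.  10.2] [0.60420553 0.20139022 0.062     ]
[0.60300454 0.20829962 0.062     ] [0.60373444 0.20160966 0.062     ]
[0.60167481 0.21297406 0.066     ] [0.60274761 0.20084463 0.066     ]
redquad [[273.38, 176.88], [263.88, 185.12], [269.88, 191.12], [279.12, 182.88]] [[348.88, 176.12], [347.88, 184.38], [353.38, 190.12], [354.12, 183.38]]
[array([ 0.66002894, -0.21112807,  0.036     ]), array([ 0.66667276, -0.24035803,  0.036     ])] 0.029975503883839464 ydir 102.8054738490676
```

```bash
python3 - <<'E'
from h import *
S=read_camera("side");T=read_camera("top")
ob={"S":np.array([271.53,183.94]),"T":np.array([350.95,183.17])}
for yaw in(11,13,16):
  a=np.radians(yaw);l=np.radians(44);h=np.array([np.cos(a),np.sin(a),0]);up=np.array([0,0,1.])
  z=-np.sin(l)*h+np.cos(l)*up;x=np.cos(l)*h+np.sin(l)*up;y=np.array([-np.sin(a),np.cos(a),0])
  for n,c in(("S",S),("T",T)):
    g=plane(c,*ob[n],.04)
    for _ in range(3):
        C=[proj(c,g+x*i*.015+y*j*.006+z*k*.022) for i in(-1,1) for j in(-1,1) for k in(-1,1)]
        hl=cv2.convexHull(np.float32(C));m=cv2.moments(hl);ce=np.array([m['m10'],m['m01']])/m['m00']
        g=g+plane(c,*ob[n],.04)-plane(c,*ce,.04)
    print(yaw,n,g.round(4),m['m00'],cv2.minAreaRect(hl),[proj(c,g-30e-3*z+x*s*.026+y*t*.016).round(1).tolist() for s,t in((1,1),(1,-1),(-1,1),(-1,-1))],proj(c,g-.054*z).round(1))
E
```

```text
11 S [ 0.629  -0.2232  0.04  ] 150.8550645483192 ((271.5220642089844, 183.9933319091797), (10.472301483154297, 15.707056999206543), 48.606590270996094) [[258.6, 187.3], [259.0, 182.2], [270.6, 197.5], [270.8, 192.3]] [259.5 194.5]
11 T [ 0.6294 -0.2321  0.04  ] 92.04272965760902 ((350.9698181152344, 183.176025390625), (15.826985359191895, 7.634239196777344), 86.79682159423828) [[342.7, 172.4], [352.7, 170.4], [343.6, 186.6], [353.3, 184.7]] [346.  175.2]
13 S [ 0.629  -0.2232  0.04  ] 151.24358330504037 ((271.521240234375, 183.99310302734375), (10.469595909118652, 15.729694366455078), 48.07160568237305) [[258.8, 187.5], [258.8, 182.4], [270.8, 197.5], [270.6, 192.3]] [259.5 194.7]
13 T [ 0.6294 -0.2321  0.04  ] 93.16799514181912 ((350.9702453613281, 183.17596435546875), (15.873886108398438, 7.763087749481201), 85.1502456665039) [[342.4, 172.7], [352.2, 170.4], [343.6, 186.8], [353.3, 184.5]] [345.6 175.3]
16 S [ 0.6289 -0.2232  0.04  ] 151.55418214877136 ((271.52001953125, 183.9927520751953), (10.456058502197266, 15.734800338745117), 47.22145462036133) [[259.1, 187.8], [258.6, 182.7], [271.1, 197.6], [270.4, 192.3]] [259.5 195. ]
16 T [ 0.6293 -0.2321  0.04  ] 94.78577506681904 ((350.9708251953125, 183.1757049560547), (15.946181297302246, 7.950069904327393), 82.6739273071289) [[341.8, 173.1], [351.5, 170.3], [343.7, 187.1], [353.2, 184.3]] [345.  175.4]
```

```bash
python3 - <<'E'
from h import *
out=[]
a=np.radians(15);l=np.radians(44);h=np.array([np.cos(a),np.sin(a),0]);up=np.array([0,0,1.])
z=-np.sin(l)*h+np.cos(l)*up;x=np.cos(l)*h+np.sin(l)*up;y=np.array([-np.sin(a),np.cos(a),0])
for n,(x0,y0) in(("side",(245,165)),("top",(325,165))):
    c=read_camera(n);im=cv2.resize(c["color"][y0:y0+40,x0:x0+50,::-1],None,fx=8,fy=8,interpolation=cv2.INTER_NEAREST)
    g=np.array([.629,-.228,.040])
    def q(P):
        p=proj(c,P);return tuple(int(round((p[i]-(x0,y0)[i]+.5)*8)) for i in(0,1))
    for zz in(-.022,.022):
      for t in(-1,1):
        pass
    V={(i,j,k):q(g+x*i*.015+y*j*.006+z*k*.022) for i in(-1,1) for j in(-1,1) for k in(-1,1)}
    W={(i,j,k):q(g+x*i*.026+y*j*.016+z*(-.028+k*.002)) for i in(-1,1) for j in(-1,1) for k in(-1,1)}
    for D,col in((V,(255,255,0)),(W,(0,255,0))):
      for p in D:
        for r in D:
          if sum(u!=v for u,v in zip(p,r))==1: cv2.line(im,D[p],D[r],col,1)
    out.append(im)
cv2.imwrite("pics/ov.png",np.hstack(out))
E
```

```text
(no output)
```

View pics/ov.png

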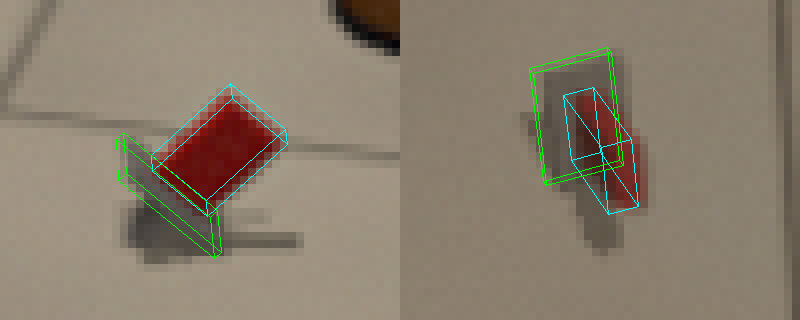

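```bash
cat >> h.py <<'E'
from scipy.spatial.transform import Rotation as Ro
def to(P,yawdeg):
    s=arm.sense();R=Ro.from_quat(s["tool_rot"]).as_matrix();d=R.T@(np.array(P)-s["ee_pos"])
    cur=np.degrees(np.arctan2(R[1,0],R[0,0]));dy=-((yawdeg-cur+180)%360-180)
    print("t",s["t"],"delta",d.round(4),"yaw",round(np.radians(dy),4),"| pos",np.round(s["ee_pos"],4),"toolx",cur.round(2),"tilt",np.degrees(np.arccos(-R[2,2])).round(2),"q7",np.round(s["q"][6],3),"F",np.round(s["ft_force"],2),"M",np.round(s["wrist_torque"],3),"open",np.round(s["opening"],4))
E
python3 -c "
from h import *
to([.6246,-.2305,.30],195)"
```

```text
t 0.4 delta [ 0.5154 -0.2036  0.1047] yaw -3.0716 | pos [ 0.2036 -0.5909  0.4046] toolx 19.01 tilt 0.01 q7 -0.075 F [ 0.69 -0.55  0.06] M [ 0.064  0.002 -0.007] open 0.0852
```

Emit:
apply_moves --increments '[{"dx": 0.515,"dy": -0.204,"dz": 0.105,"yaw": -1.5},{"dx": 0.515,"dy": -0.204,"dz": 0.105,"yaw": -1.5},{"dx": 0.515,"dy": -0.204,"dz": 0.105,"yaw": -1.5},{"dx": 0.515,"dy": -0.204,"dz": 0.105,"yaw": -1.5},{"dx": 0.515,"dy": -0.204,"dz": 0.105,"yaw": -1.5},{"dx": 0.515,"dy": -0.204,"dz": 0.105,"yaw": -1.5},{"dx": 0.515,"dy": -0.204,"dz": 0.105,"yaw": -1.5},{"dx": 0.515,"dy": -0.204,"dz": 0.105,"yaw": -1.5},{"dx": 0.515,"dy": -0.204,"dz": 0.105,"yaw": -1.5},{"dx": 0.515,"dy": -0.204,"dz": 0.105,"yaw": -1.5},{"dx": 0.515,"dy": -0.204,"dz": 0.105,"yaw": -1.5},{"dx": 0.515,"dy": -0.204,"dz": 0.105,"yaw": -1.5}]'

```text
validation failed for argument at $.in...
```

```bash
python3 -c "
from h import *
to([.6246,-.2305,.30],195)"
```

```text
t 0.4 delta [ 0.5154 -0.2036  0.1047] yaw -3.0716 | pos [ 0.2036 -0.5909  0.4046] toolx 19.01 tilt 0.01 q7 -0.075 F [ 0.69 -0.55  0.06] M [ 0.064  0.002 -0.007] open 0.0852
```

Emit:
apply_moves --increments '[{"dx": 0.04,"dy": -0.016,"dz": 0.008,"yaw": -0.12,"fingers": 100}]'

```text
t: 0.48
ee_pos: [0.2278, -0.5689, 0.398]
tool_rot: [0.976, 0.218, -0.002, 0.002]
ft_force: [-1.1, -1.3, -0.2]
opening: 0.0853
```

```bash
python3 -c "
from h import *
to([.6246,-.2305,.30],195)"
```

```text
t 0.4833 delta [ 0.5035 -0.1381  0.0947] yaw -2.9647 | pos [ 0.2278 -0.5689  0.398 ] toolx 25.13 tilt 0.38 q7 -0.036 F [-1.08 -1.26 -0.16] M [-0.026  0.002 -0.033] open 0.0853
```

Emit:
apply_moves --increments '[{"dx": 0.503,"dy": -0.138,"dz": 0.09,"yaw": -1.44,"fingers": 100},{"dx": 0.503,"dy": -0.138,"dz": 0.09,"yaw": -1.44,"fingers": 100},{"dx": 0.503,"dy": -0.138,"dz": 0.09,"yaw": -1.44,"fingers": 100},{"dx": 0.503,"dy": -0.138,"dz": 0.09,"yaw": -1.44,"fingers": 100},{"dx": 0.503,"dy": -0.138,"dz": 0.09,"yaw": -1.44,"fingers": 100},{"dx": 0.503,"dy": -0.138,"dz": 0.09,"yaw": -1.44,"fingers": 100},{"dx": 0.503,"dy": -0.138,"dz": 0.09,"yaw": -1.44,"fingers": 100},{"dx": 0.503,"dy": -0.138,"dz": 0.09,"yaw": -1.44,"fingers": 100},{"dx": 0.503,"dy": -0.138,"dz": 0.09,"yaw": -1.44,"fingers": 100},{"dx": 0.503,"dy": -0.138,"dz": 0.09,"yaw": -1.44,"fingers": 100},{"dx": 0.503,"dy": -0.138,"dz": 0.09,"yaw": -1.44,"fingers": 100},{"dx": 0.503,"dy": -0.138,"dz": 0.09,"yaw": -1.44,"fingers": 100}]'

```text
t: 1.48
ee_pos: [0.6097, -0.2431, 0.3081]
tool_rot: [0.588, 0.809, -0.003, 0.0]
ft_force: [0.2, -0.4, 0.6]
opening: 0.0856
```

```bash
python3 -c "
from h import *
to([.6246,-.2305,.30],195)"
```

```text
t 1.4833 delta [0.0074 0.0181 0.008 ] yaw -1.5182 | pos [ 0.6097 -0.2431  0.3081] toolx 108.02 tilt 0.39 q7 0.382 F [ 0.23 -0.4   0.55] M [-0.068 -0.1    0.056] open 0.0856
```

Emit:
apply_moves --increments '[{"dx": 0.007,"dy": 0.018,"dz": 0.01,"yaw": -1.52,"fingers": 100},{"dx": 0.007,"dy": 0.018,"dz": 0.01,"yaw": -1.52,"fingers": 100},{"dx": 0.007,"dy": 0.018,"dz": 0.01,"yaw": -1.52,"fingers": 100},{"dx": 0.007,"dy": 0.018,"dz": 0.01,"yaw": -1.52,"fingers": 100},{"dx": 0.007,"dy": 0.018,"dz": 0.01,"yaw": -1.52,"fingers": 100},{"dx": 0.007,"dy": 0.018,"dz": 0.01,"yaw": -1.52,"fingers": 100},{"dx": 0.007,"dy": 0.018,"dz": 0.01,"yaw": -1.52,"fingers": 100},{"dx": 0.007,"dy": 0.018,"dz": 0.01,"yaw": -1.52,"fingers": 100},{"dx": 0.007,"dy": 0.018,"dz": 0.01,"yaw": -1.52,"fingers": 100},{"dx": 0.007,"dy": 0.018,"dz": 0.01,"yaw": -1.52,"fingers": 100},{"dx": 0.007,"dy": 0.018,"dz": 0.01,"yaw": -1.52,"fingers": 100},{"dx": 0.007,"dy": 0.018,"dz": 0.01,"yaw": -1.52,"fingers": 100}]'

```text
t: 2.48
ee_pos: [0.6246, -0.2312, 0.298]
tool_rot: [-0.121, 0.993, -0.003, -0.002]
ft_force: [-0.5, 0.0, -0.6]
opening: 0.0851
```

```bash
cat >> h.py <<'E'
def snap(name,sr,tr,k=8):
    o=[]
    for n,r in(("side",sr),("top",tr)):
        if r is None: continue
        c=read_camera(n);x0,y0,x1,y1=r
        o.append(cv2.resize(c["color"][y0:y1,x0:x1,::-1],None,fx=k,fy=k,interpolation=cv2.INTER_CUBIC))
    h=max(i.shape[0] for i in o)
    cv2.imwrite(f"pics/{name}.png",np.hstack([cv2.copyMakeBorder(i,0,h-i.shape[0],0,0,0) for i in o]))
E
python3 -c "
from h import *
to([.6246,-.2305,.201],195)
print(arm.sense()['q'])
snap('a1',(230,110,310,210),(310,120,390,220),5)"
```

```text
t 2.4833 delta [-0.0007  0.0011  0.0969] yaw -0.019 | pos [ 0.6246 -0.2312  0.298 ] toolx -166.09 tilt 0.4 q7 1.656 F [-0.51  0.05 -0.64] M [ 0.023  0.028 -0.004] open 0.0851
[ 0.73372238  0.7224958  -0.76646569  1.53589824  0.5451906   1.10871165
  1.65614394]
```

View pics/a1.png

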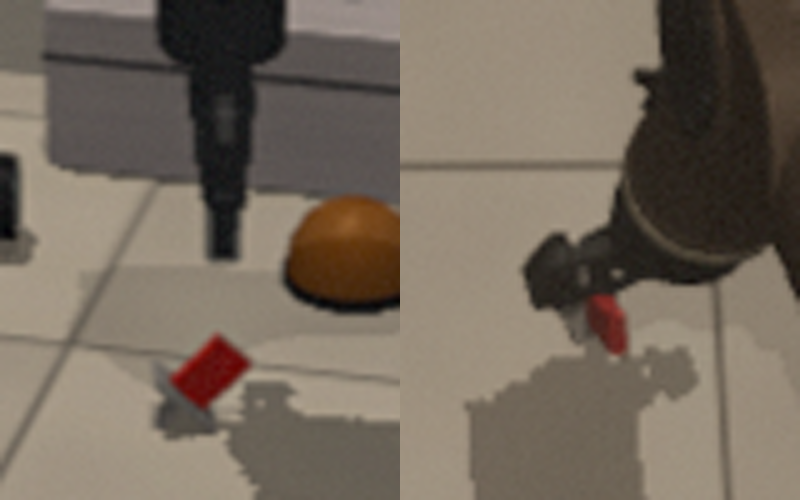

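```bash
python3 -c "
from h import *
c=read_camera('side');t=read_camera('top')
for r in(.043,.057):
  for w in(-.011,.011):
    P=np.array([.6246-.24*r-.97*w,-.2312+.97*r-.24*w,.138]);print(proj(c,P),proj(t,P))
"
```

```text
[270.59578261 160.98925368] [341.27888291 175.87137965]
[278.08456064 160.96871525] [343.43949522 183.11772134]
[270.74089814 163.18226186] [336.55069471 177.05193355]
[278.29226978 163.1596677 ] [338.69442651 184.30721103]
```

Emit:
apply_moves --increments '[{"dx": 0,"dy": 0.001,"dz": 0.035,"yaw": -0.02,"fingers": 100},{"dx": 0,"dy": 0.001,"dz": 0.07,"yaw": -0.02,"fingers": 100},{"dx": 0,"dy": 0.001,"dz": 0.097,"yaw": -0.02,"fingers": 100},{"dx": 0,"dy": 0.001,"dz": 0.097,"yaw": -0.02,"fingers": 50},{"dx": 0,"dy": 0.001,"dz": 0.097,"yaw": -0.02,"fingers": 40},{"dx": 0,"dy": 0.001,"dz": 0.097,"yaw": -0.02,"fingers": 40}]'

```text
t: 3.18
ee_pos: [0.6248, -0.2304, 0.2026]
tool_rot: [-0.125, 0.992, -0.003, -0.001]
ft_force: [1.1, 0.4, 0.9]
opening: 0.0519
```

```bash
python3 -c "
from h import *
to([.6246,-.2305,.201],195)
snap('a2',(230,120,310,220),(310,120,390,220),5)"
```

```text
t 3.1833 delta [ 0.0002 -0.      0.0016] yaw -0.011 | pos [ 0.6248 -0.2304  0.2026] toolx -165.63 tilt 0.33 q7 1.594 F [1.08 0.4  0.86] M [0.014 0.014 0.002] open 0.0519
```

View pics/a2.png

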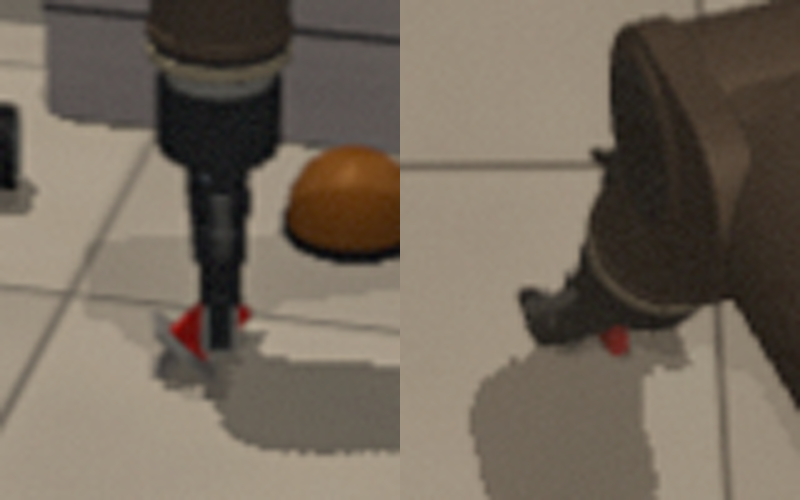

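Emit:
apply_moves --increments '[{"dx": 0,"dy": 0,"dz": 0.0015,"yaw": -0.01,"fingers": 30},{"dx": 0,"dy": 0,"dz": 0.0015,"yaw": -0.01,"fingers": 25},{"dx": 0,"dy": 0,"dz": 0.0015,"yaw": -0.01,"fingers": 20},{"dx": 0,"dy": 0,"dz": 0.0015,"yaw": -0.01,"fingers": 15},{"dx": 0,"dy": 0,"dz": 0.0015,"yaw": -0.01,"fingers": 10},{"dx": 0,"dy": 0,"dz": 0.0015,"yaw": -0.01,"fingers": 0},{"dx": 0,"dy": 0,"dz": 0.0015,"yaw": -0.01,"fingers": 0},{"dx": 0,"dy": 0,"dz": 0.0015,"yaw": -0.01,"fingers": 0}]'

```text
t: 3.95
ee_pos: [0.6252, -0.2305, 0.2023]
tool_rot: [-0.13, 0.991, -0.003, -0.0]
ft_force: [-2.4, 0.6, 4.7]
opening: 0.0111
```

```bash
python3 -c "
from h import *
to([.6246,-.2305,.201],195)
snap('a3',(240,140,300,210),(320,140,380,210),6)"
```

```text
t 3.95 delta [0.0005 0.0001 0.0013] yaw -0.0005 | pos [ 0.6252 -0.2305  0.2023] toolx -165.03 tilt 0.36 q7 1.602 F [-2.42  0.57  4.69] M [0.098 0.335 0.003] open 0.0111
```

View pics/a3.png

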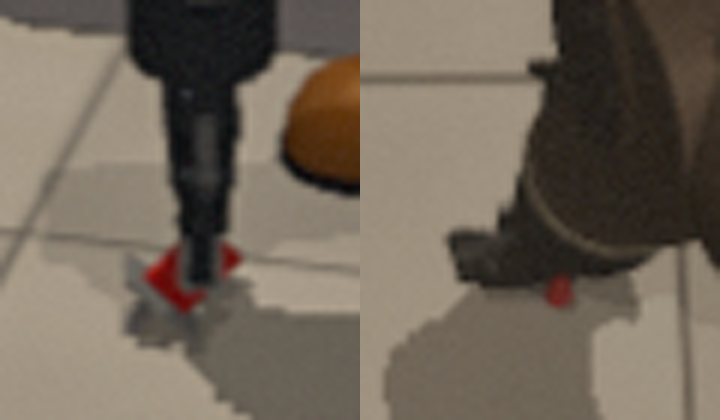

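Emit:
apply_moves --increments '[{"dx": 0,"dy": 0,"dz": -0.03,"yaw": 0,"fingers": 0},{"dx": 0,"dy": 0,"dz": -0.06,"yaw": 0,"fingers": 0},{"dx": 0,"dy": 0,"dz": -0.09,"yaw": 0,"fingers": 0},{"dx": 0,"dy": 0,"dz": -0.11,"yaw": 0,"fingers": 0}]'

```text
t: 4.38
ee_pos: [0.6255, -0.2296, 0.3149]
tool_rot: [-0.13, 0.991, -0.003, 0.001]
ft_force: [0.9, -0.9, -0.4]
opening: 0.0108
```

```bash
python3 -c "
from h import *
to([.503,.184,.31],191)
snap('a4',(230,100,310,200),(310,120,390,220),5)"
```

```text
t 4.3833 delta [0.0114 0.4312 0.002 ] yaw 0.0694 | pos [ 0.6255 -0.2296  0.3149] toolx -165.02 tilt 0.38 q7 1.68 F [ 0.89 -0.93 -0.37] M [ 0.002 -0.081 -0.006] open 0.0108
```

View pics/a4.png

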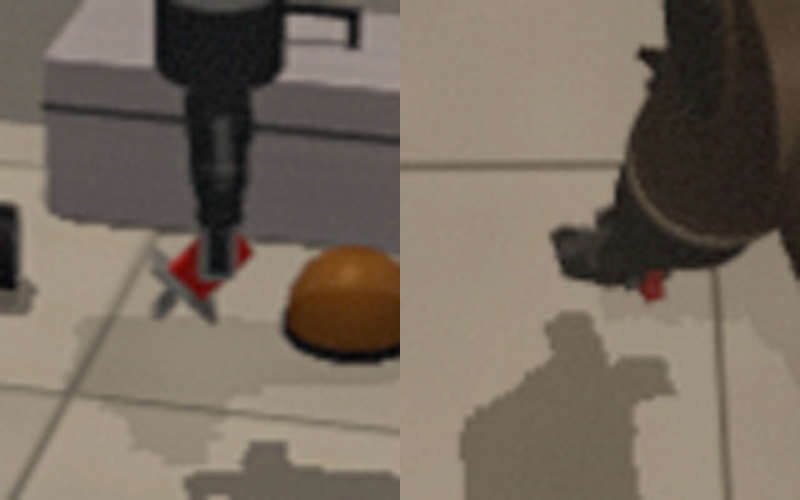

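Emit:
apply_moves --increments '[{"dx": 0.011,"dy": 0.431,"dz": 0.002,"yaw": 0.07,"fingers": 0},{"dx": 0.011,"dy": 0.431,"dz": 0.002,"yaw": 0.07,"fingers": 0},{"dx": 0.011,"dy": 0.431,"dz": 0.002,"yaw": 0.07,"fingers": 0},{"dx": 0.011,"dy": 0.431,"dz": 0.002,"yaw": 0.07,"fingers": 0},{"dx": 0.011,"dy": 0.431,"dz": 0.002,"yaw": 0.07,"fingers": 0},{"dx": 0.011,"dy": 0.431,"dz": 0.002,"yaw": 0.07,"fingers": 0},{"dx": 0.011,"dy": 0.431,"dz": 0.002,"yaw": 0.07,"fingers": 0},{"dx": 0.011,"dy": 0.431,"dz": 0.002,"yaw": 0.07,"fingers": 0},{"dx": 0.011,"dy": 0.431,"dz": 0.002,"yaw": 0.07,"fingers": 0},{"dx": 0.011,"dy": 0.431,"dz": 0.002,"yaw": 0.07,"fingers": 0},{"dx": 0.011,"dy": 0.431,"dz": 0.002,"yaw": 0.07,"fingers": 0},{"dx": 0.011,"dy": 0.431,"dz": 0.002,"yaw": 0.07,"fingers": 0}]'

```text
t: 5.48
ee_pos: [0.5021, 0.1887, 0.31]
tool_rot: [-0.099, 0.995, -0.003, 0.002]
ft_force: [0.7, -0.6, -0.4]
opening: 0.0113
```

```bash
python3 -c "
from h import *
to([.503,.184,.25],191);print(arm.sense()['q'].round(2) if hasattr(arm.sense()['q'],'round') else arm.sense()['q'])
snap('a5',(180,190,300,310),(170,120,290,240),4)"
```

```text
t 5.4833 delta [ 0.0002 -0.0044  0.06  ] yaw 0.0068 | pos [0.5021 0.1887 0.31  ] toolx -168.61 tilt 0.41 q7 0.857 F [ 0.68 -0.64 -0.43] M [-0.049  0.026 -0.003] open 0.0113
[ 0.14  0.53 -0.83  1.86  0.48  0.97  0.86]
```

View pics/a5.png

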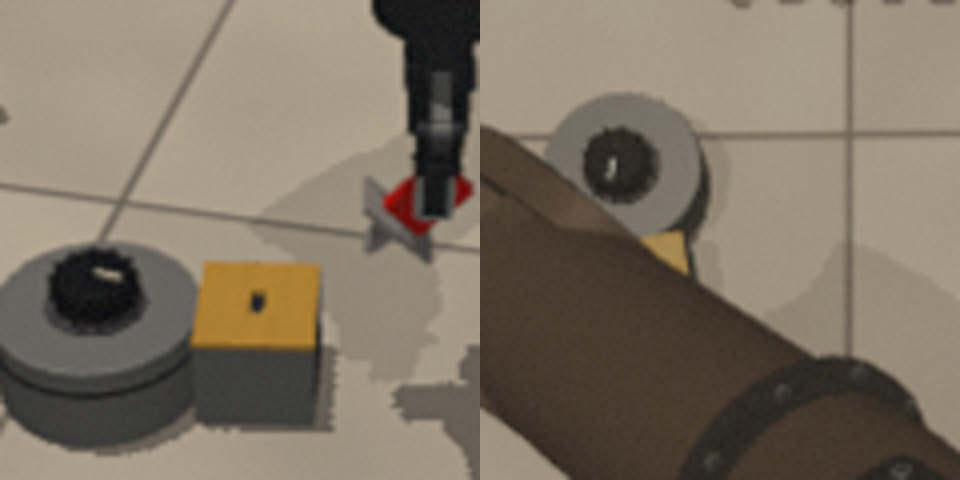

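Emit:
apply_moves --increments '[{"dx": 0,"dy": -0.0045,"dz": 0.03,"yaw": 0.007,"fingers": 0},{"dx": 0,"dy": -0.0045,"dz": 0.062,"yaw": 0.007,"fingers": 0},{"dx": -0.008,"dy": -0.0045,"dz": 0.062,"yaw": 0.007,"fingers": 0},{"dx": -0.016,"dy": -0.0045,"dz": 0.062,"yaw": 0.007,"fingers": 0},{"dx": -0.016,"dy": -0.0045,"dz": 0.062,"yaw": 0.007,"fingers": 0}]'

```text
t: 6.0
ee_pos: [0.5234, 0.1819, 0.2486]
tool_rot: [-0.092, 0.996, -0.004, 0.003]
ft_force: [0.8, 0.1, -0.9]
opening: 0.011
```

```bash
cat >> h.py <<'E'
H=np.array([np.cos(np.radians(11)),np.sin(np.radians(11))]);N=np.array([-H[1],H[0]]);HO=np.array([.604,.204])
def rel():
    s=arm.sense();d=np.array(s["ee_pos"])[:2]-HO;F=np.array(s["ft_force"]);M=np.array(s["wrist_torque"])
    print("rel h %.4f n %.4f gripz %.4f | F h %.1f n %.1f z %.1f |M h %.2f n %.2f z %.3f"%(d@H,d@N,s["ee_pos"][2]-.155,F[:2]@H,F[:2]@N,F[2],M[:2]@H,M[:2]@N,M[2]))
E
python3 -c "
from h import *
to([.503,.184,.25],191);rel()
snap('a6',(200,200,280,300),None,6)"
```

```text
t 6.0 delta [ 0.0197  0.0058 -0.0016] yaw -0.0084 | pos [0.5234 0.1819 0.2486] toolx -169.48 tilt 0.55 q7 0.802 F [ 0.84  0.1  -0.91] M [ 0.048  0.012 -0.015] open 0.011
rel h -0.0833 n -0.0063 gripz 0.0936 | F h 0.8 n -0.1 z -0.9 |M h 0.05 n 0.00 z -0.015
```

View pics/a6.png

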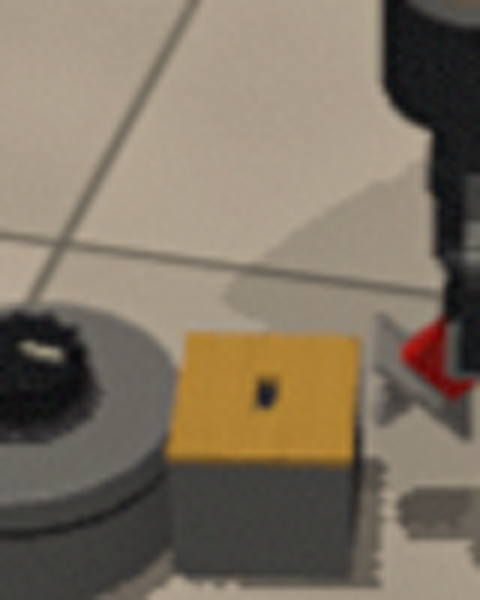

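Emit:
apply_moves --increments '[{"dx": -0.004,"dy": 0.006,"dz": 0,"yaw": -0.008,"fingers": 0},{"dx": -0.008,"dy": 0.006,"dz": -0.001,"yaw": -0.008,"fingers": 0},{"dx": -0.012,"dy": 0.006,"dz": -0.002,"yaw": -0.008,"fingers": 0},{"dx": -0.016,"dy": 0.006,"dz": -0.004,"yaw": -0.008,"fingers": 0},{"dx": -0.02,"dy": 0.006,"dz": -0.006,"yaw": -0.008,"fingers": 0},{"dx": -0.02,"dy": 0.006,"dz": -0.006,"yaw": -0.008,"fingers": 0}]'

```text
t: 6.55
ee_pos: [0.5387, 0.1927, 0.2555]
tool_rot: [-0.097, 0.995, -0.004, 0.0]
ft_force: [-14.2, -1.1, 5.6]
opening: 0.011
```

```bash
python3 -c "
from h import *
to([.503,.184,.25],191);rel()
snap('a7',(200,200,280,300),None,6)"
```

```text
t 6.55 delta [ 0.0367 -0.0016  0.0055] yaw 0.0022 | pos [0.5387 0.1927 0.2555] toolx -168.87 tilt 0.51 q7 0.823 F [-14.2   -1.09   5.65] M [-0.3    3.383 -0.036] open 0.011
rel h -0.0663 n 0.0013 gripz 0.1005 | F h -14.2 n 1.6 z 5.6 |M h 0.35 n 3.38 z -0.036
```

View pics/a7.png

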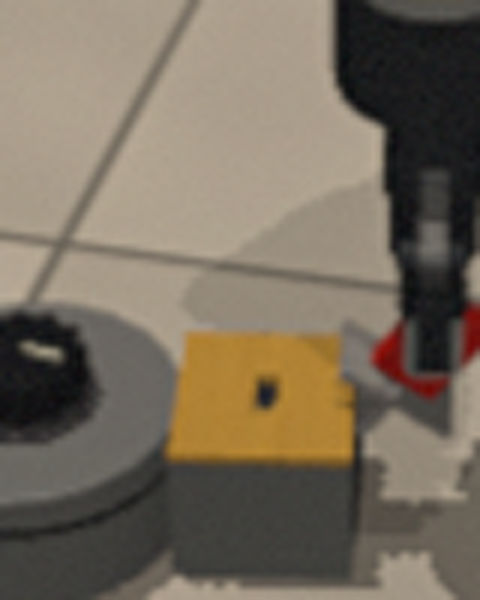

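Emit:
apply_moves --increments '[{"dx": -0.004,"dy": 0,"dz": -0.001,"yaw": 0,"fingers": 0},{"dx": -0.008,"dy": 0,"dz": -0.002,"yaw": 0,"fingers": 0},{"dx": -0.012,"dy": 0,"dz": -0.003,"yaw": 0,"fingers": 0},{"dx": -0.016,"dy": 0,"dz": -0.005,"yaw": 0,"fingers": 0},{"dx": -0.02,"dy": 0,"dz": -0.007,"yaw": 0,"fingers": 0},{"dx": -0.022,"dy": 0,"dz": -0.008,"yaw": 0,"fingers": 0}]'

```text
t: 7.1
ee_pos: [0.5584, 0.197, 0.263]
tool_rot: [-0.098, 0.995, -0.005, -0.003]
ft_force: [-7.5, -0.9, -5.2]
opening: 0.0111
```

```bash
python3 -c "
from h import *
to([.503,.184,.25],191);rel()
snap('a8',(200,200,280,300),None,6)"
```

```text
t 7.1 delta [ 0.0568 -0.0018  0.0133] yaw 0.0034 | pos [0.5584 0.197  0.263 ] toolx -168.8 tilt 0.66 q7 0.85 F [-7.52 -0.94 -5.23] M [-0.185  1.958 -0.004] open 0.0111
rel h -0.0461 n 0.0018 gripz 0.1080 | F h -7.6 n 0.5 z -5.2 |M h 0.19 n 1.96 z -0.004
```

View pics/a8.png

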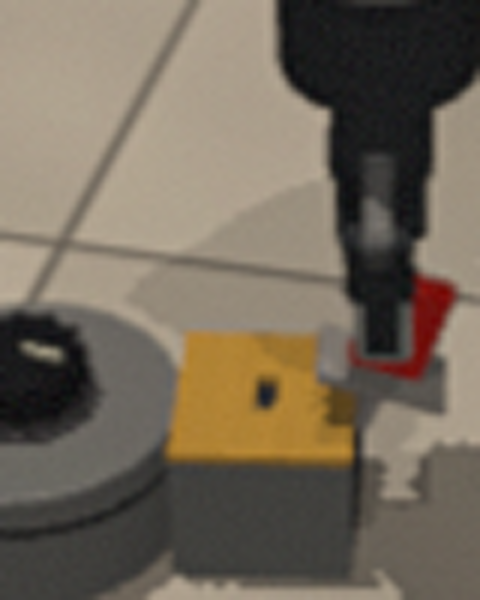

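Emit:
apply_moves --increments '[{"dx": -0.003,"dy": -0.001,"dz": 0,"yaw": 0,"fingers": 0},{"dx": -0.006,"dy": -0.001,"dz": 0,"yaw": 0,"fingers": 0},{"dx": -0.009,"dy": -0.001,"dz": 0,"yaw": 0,"fingers": 0},{"dx": -0.012,"dy": -0.001,"dz": 0,"yaw": 0,"fingers": 0}]'

```text
t: 7.48
ee_pos: [0.5685, 0.1989, 0.2634]
tool_rot: [-0.098, 0.995, -0.006, -0.005]
ft_force: [-10.7, -2.0, 5.4]
opening: 0.0107
```

```bash
python3 -c "
from h import *
to([.503,.184,.25],191);rel()
snap('a9',(200,200,280,300),None,6)"
```

```text
t 7.4833 delta [ 0.067  -0.0017  0.0142] yaw 0.0049 | pos [0.5685 0.1989 0.2634] toolx -168.72 tilt 0.86 q7 0.861 F [-10.69  -2.02   5.44] M [-0.404  2.926 -0.045] open 0.0107
rel h -0.0358 n 0.0018 gripz 0.1084 | F h -10.9 n 0.1 z 5.4 |M h 0.16 n 2.95 z -0.045
```

View pics/a9.png

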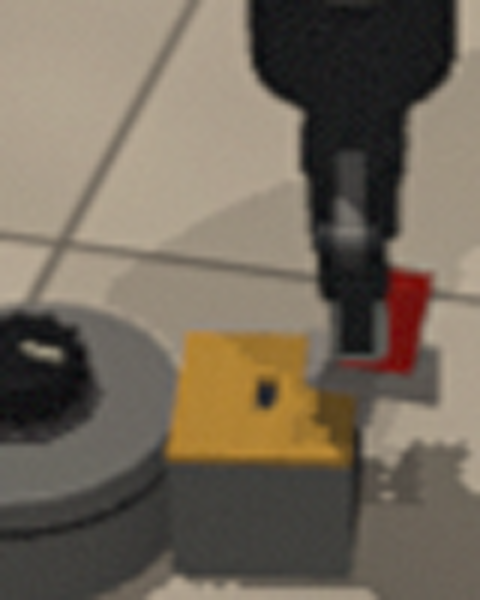

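Emit:
apply_moves --increments '[{"dx": -0.003,"dy": -0.002,"dz": 0,"yaw": 0,"fingers": 0},{"dx": -0.006,"dy": -0.002,"dz": 0,"yaw": 0,"fingers": 0},{"dx": -0.006,"dy": -0.002,"dz": 0,"yaw": 0,"fingers": 0}]'

```text
t: 7.78
ee_pos: [0.5732, 0.1994, 0.2635]
tool_rot: [-0.099, 0.995, -0.005, -0.007]
ft_force: [-9.5, 0.4, 0.2]
opening: 0.0112
```

```bash
python3 -c "
from h import *
to([.503,.184,.25],191);rel()
snap('b1',(200,200,280,300),None,6)"
```

```text
t 7.7833 delta [ 0.0716 -0.0011  0.0146] yaw 0.0068 | pos [0.5732 0.1994 0.2635] toolx -168.61 tilt 1.04 q7 0.87 F [-9.48  0.39  0.18] M [ 0.237  2.318 -0.067] open 0.0112
rel h -0.0312 n 0.0013 gripz 0.1085 | F h -9.2 n 2.2 z 0.2 |M h 0.67 n 2.23 z -0.067
```

View pics/b1.png

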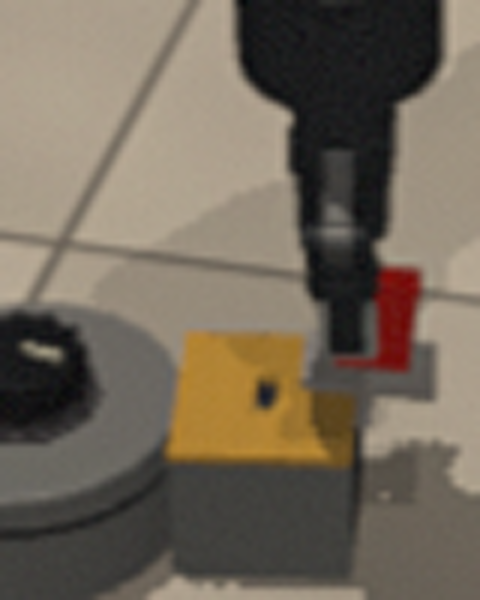

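Emit:
apply_moves --increments '[{"dx": 0.002,"dy": 0,"dz": 0,"yaw": 0.005,"fingers": 0},{"dx": 0.002,"dy": 0,"dz": -0.024,"yaw": 0.005,"fingers": 0},{"dx": 0.002,"dy": 0,"dz": -0.026,"yaw": 0.005,"fingers": 0},{"dx": -0.02,"dy": -0.001,"dz": -0.026,"yaw": 0.005,"fingers": 0},{"dx": -0.037,"dy": -0.001,"dz": -0.026,"yaw": 0.005,"fingers": 0},{"dx": -0.037,"dy": -0.001,"dz": -0.026,"yaw": 0.005,"fingers": 0},{"dx": -0.037,"dy": -0.001,"dz": -0.026,"yaw": 0.005,"fingers": 0}]'

```text
t: 8.42
ee_pos: [0.6106, 0.2062, 0.2893]
tool_rot: [-0.096, 0.995, -0.005, -0.007]
ft_force: [-0.1, -0.4, -1.7]
opening: 0.0111
```

```bash
python3 -c "
from h import *
to([.503,.184,.25],191);rel()
snap('b2',(200,210,270,280),(180,140,240,210),8)"
```

```text
t 8.4167 delta [ 0.1093 -0.0008  0.0409] yaw 0.0011 | pos [0.6106 0.2062 0.2893] toolx -168.94 tilt 0.94 q7 0.916 F [-0.13 -0.38 -1.68] M [ 0.081 -0.022  0.065] open 0.0111
rel h 0.0069 n 0.0009 gripz 0.1343 | F h -0.2 n -0.3 z -1.7 |M h 0.08 n -0.04 z 0.065
```

View pics/b2.png

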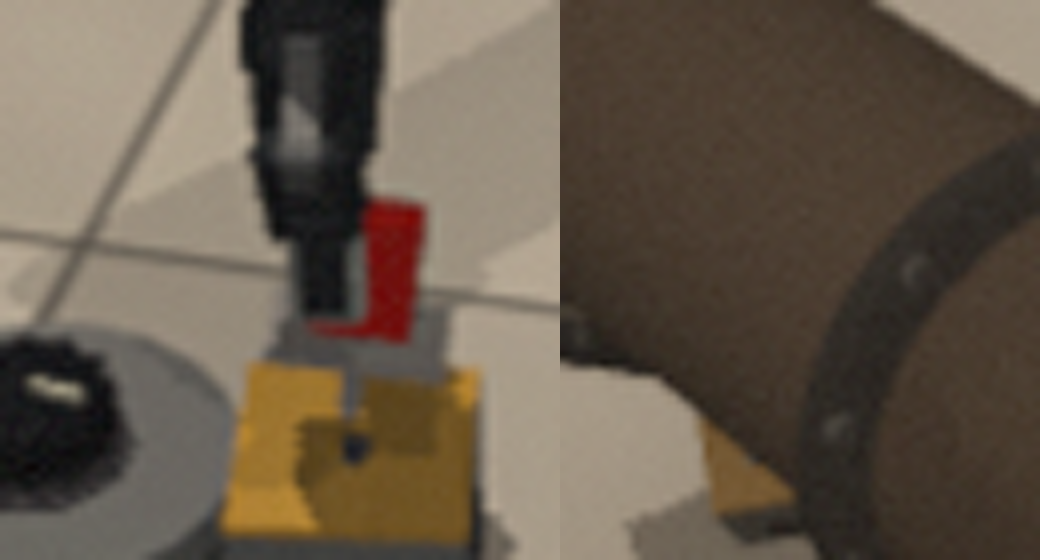

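```bash
python3 -c "
from h import *
c=read_camera('side')
ho=np.array([*HO,.062]);h3=np.array([*H,0]);n3=np.array([*N,0])
print(proj(c,ho), [proj(c,ho+n3*s*.0105) for s in(-1,1)])
for z in(.068,.072,.076):
  for n in(-.004,0,.004):
    P=ho+n3*n;P[2]=z;print(z,n,proj(c,P),proj(c,P+n3*.009),proj(c,P+n3*.007))
# image jac
p=proj(c,ho)
for v in(h3,n3,np.array([0,0,1.])):print(proj(c,ho+v*.001)-p)
im=c['color'];col=im[255:275,240:249].astype(int).sum(2)//3
print(col)
"
```

```text
[243.86717013 265.01998961] [array([244.16547079, 262.18674383]), array([243.56416381, 267.89792945])]
0.068 -0.004 [243.92527973 261.94219777] [243.6662453  264.38543747] [243.72411039 263.83964786]
0.068 0 [243.81058362 263.02402341] [243.54999252 265.48194579] [243.60820627 264.93286764]
0.068 0.004 [243.69519954 264.11233805] [243.43303769 266.58507587] [243.49160325 266.03267937]
0.072 -0.004 [243.88770865 260.60675535] [243.627901   263.04585382] [243.68593943 262.50098363]
0.072 0 [243.77267104 261.68673924] [243.51129894 264.14052491] [243.56968777 263.59236511]
0.072 0.004 [243.65694202 262.77321405] [243.3939913  265.24181998] [243.45273372 264.6903407 ]
0.076 -0.004 [243.84998773 259.26598708] [243.58940275 261.70089159] [243.64761544 261.15695258]
0.076 0 [243.7346068  260.34410586] [243.47244953 262.79370178] [243.53101438 262.24647217]
0.076 0.004 [243.61853101 261.42871735] [243.35478719 263.89313805] [243.4137074  263.34258789]
[-0.42718982 -0.00753397]
[-0.02865327  0.2721474 ]
[-0.00940766 -0.33183474]
[[ 77  75  76  73  79  83  85  85  85]
 [ 96  95  91  80  77  80  81  82  83]
 [106 105 101  90  78  73  71  69  69]
 [105 107 102  88  79  76  67  63  63]
 [104 105  99  87  78  77  64  62  63]
 [106 106 103  86  78  78  66  62  62]
 [106 106 103  89  82  94  85  66  62]
 [ 79  77  77  73  72  81  76  65  64]
 [ 59  60  60  60  66  68  66  62  63]
 [ 63  62  60  48  49  52  58  64  64]
 [ 62  65  56  38  38  41  55  61  63]
 [ 63  63  52  36  35  44  56  69  69]
 [ 62  59  56  48  42  60  71  76  75]
 [ 65  65  72  71  65  74  77  77  78]
 [ 66  75  78  79  79  78  77  77  79]
 [ 69  78  77  79  78  77  76  76  76]
 [ 76  75  77  77  79  75  77  73  78]
 [ 76  77  79  75  77  79  77  73  77]
 [ 75  77  76  76  76  77  76  77  77]
 [ 76  77  78  78  76  77  74  75  74]]
```

```bash
python3 -c "
from h import *
c=read_camera('side')
g=np.array([.6106,.2062,0]);h3=np.array([*H,0]);n3=np.array([*N,0])
def P(h,n,z): q=g+h3*h+n3*n;q[2]=z;return proj(c,q).round(2)
print('tip inner n6',P(0,.006,.117),'outer n14',P(0,.014,.117), 'w', P(.011,.01,.117),P(-.011,.01,.117))
print('handle top near', P(-.010,.006,.1343+.014),P(-.025,.006,.1483),'far',P(-.025,-.006,.1483))
print('handle bot near', P(-.010,.006,.1043),P(-.025,.006,.1043))
print('plate bottom near', P(-.010,.016,.0963),P(-.036,.016,.0963),'top',P(-.036,.016,.1003),P(.016,.016,.0963))
im=c['color'].astype(int)
print('red col 250-252 r channel-g rows'); 
for r in list(range(232,240))+list(range(246,262)): print(r,[tuple(im[r,x]) for x in (240,248,250,254)])
"
```

```text
tip inner n6 [240.08 248.05] outer n14 [239.82 250.21] w [235.08 249.04] [244.82 249.21]
handle top near [244.2  236.95] [250.93 237.07] far [251.22 233.94]
handle bot near [244.62 252.56] [251.19 252.68]
plate bottom near [244.4  258.06] [255.84 258.26] top [255.83 256.88] [232.95 257.85]
red col 250-252 r channel-g rows
232 [(np.int64(35), np.int64(35), np.int64(34)), (np.int64(156), np.int64(146), np.int64(129)), (np.int64(154), np.int64(145), np.int64(129)), (np.int64(155), np.int64(144), np.int64(127))]
233 [(np.int64(34), np.int64(36), np.int64(34)), (np.int64(158), np.int64(148), np.int64(132)), (np.int64(155), np.int64(147), np.int64(129)), (np.int64(155), np.int64(145), np.int64(128))]
234 [(np.int64(29), np.int64(29), np.int64(28)), (np.int64(142), np.int64(118), np.int64(104)), (np.int64(143), np.int64(127), np.int64(112)), (np.int64(153), np.int64(143), np.int64(125))]
235 [(np.int64(23), np.int64(20), np.int64(25)), (np.int64(121), np.int64(59), np.int64(54)), (np.int64(122), np.int64(69), np.int64(61)), (np.int64(145), np.int64(124), np.int64(110))]
236 [(np.int64(24), 
[... 2945 characters left out ...]
15), np.int64(44)), (np.int64(91), np.int64(68), np.int64(32)), (np.int64(90), np.int64(67), np.int64(31)), (np.int64(90), np.int64(71), np.int64(44))]
259 [(np.int64(153), np.int64(114), np.int64(45)), (np.int64(92), np.int64(71), np.int64(31)), (np.int64(94), np.int64(72), np.int64(34)), (np.int64(90), np.int64(68), np.int64(28))]
260 [(np.int64(156), np.int64(115), np.int64(48)), (np.int64(90), np.int64(69), np.int64(28)), (np.int64(92), np.int64(69), np.int64(30)), (np.int64(92), np.int64(69), np.int64(31))]
261 [(np.int64(159), np.int64(118), np.int64(47)), (np.int64(88), np.int64(66), np.int64(24)), (np.int64(90), np.int64(66), np.int64(29)), (np.int64(91), np.int64(69), np.int64(31))]
```

Emit:
apply_moves --increments '[{"dx": 0,"dy": 0,"dz": 0.004,"yaw": 0.001,"fingers": 0},{"dx": 0,"dy": 0,"dz": 0.008,"yaw": 0.001,"fingers": 0},{"dx": 0,"dy": 0,"dz": 0.011,"yaw": 0.001,"fingers": 0},{"dx": 0,"dy": 0,"dz": 0.013,"yaw": 0.001,"fingers": 0},{"dx": 0,"dy": 0,"dz": 0.015,"yaw": 0.001,"fingers": 0}]'

```text
t: 9.03
ee_pos: [0.609, 0.2058, 0.2736]
tool_rot: [-0.097, 0.995, -0.005, -0.007]
ft_force: [-0.2, 0.3, -0.2]
opening: 0.011
```

```bash
python3 -c "
from h import *
to([.503,.184,.25],191);rel()
snap('b3',(200,210,270,280),None,8)"
```

```text
t 9.0333 delta [ 0.1079 -0.0008  0.0254] yaw 0.0014 | pos [0.609  0.2058 0.2736] toolx -168.92 tilt 1.06 q7 0.904 F [-0.18  0.28 -0.22] M [-0.009  0.023 -0.015] open 0.011
rel h 0.0053 n 0.0008 gripz 0.1186 | F h -0.1 n 0.3 z -0.2 |M h -0.00 n 0.02 z -0.015
```

View pics/b3.png

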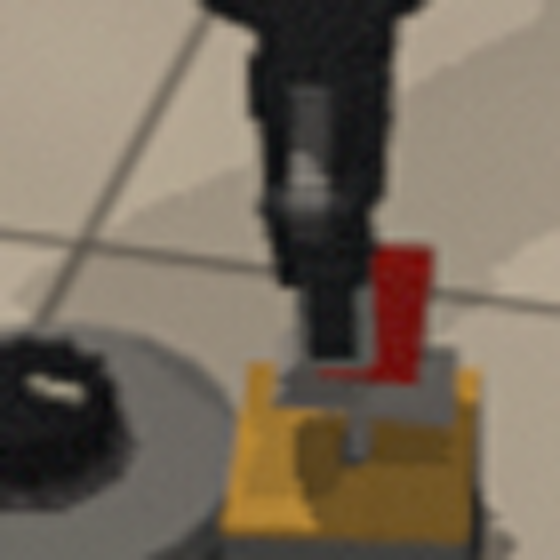

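Emit:
apply_moves --increments '[{"dx": -0.001,"dy": 0,"dz": 0.003,"yaw": 0.001,"fingers": 0},{"dx": -0.001,"dy": 0,"dz": 0.006,"yaw": 0.001,"fingers": 0},{"dx": -0.001,"dy": 0,"dz": 0.008,"yaw": 0.001,"fingers": 0},{"dx": -0.001,"dy": 0,"dz": 0.008,"yaw": 0.001,"fingers": 0}]'

```text
t: 9.42
ee_pos: [0.61, 0.2059, 0.2651]
tool_rot: [-0.096, 0.995, -0.005, -0.008]
ft_force: [0.6, 0.2, 0.3]
opening: 0.011
```

```bash
python3 -c "
from h import *
to([.503,.184,.25],191);rel()
snap('b4',(200,210,270,280),None,8)"
```

```text
t 9.4167 delta [ 0.1089 -0.0009  0.0169] yaw 0.0003 | pos [0.61   0.2059 0.2651] toolx -168.98 tilt 1.07 q7 0.898 F [0.62 0.15 0.26] M [-0.034 -0.126  0.034] open 0.011
rel h 0.0062 n 0.0007 gripz 0.1101 | F h 0.6 n 0.0 z 0.3 |M h -0.06 n -0.12 z 0.034
```

View pics/b4.png

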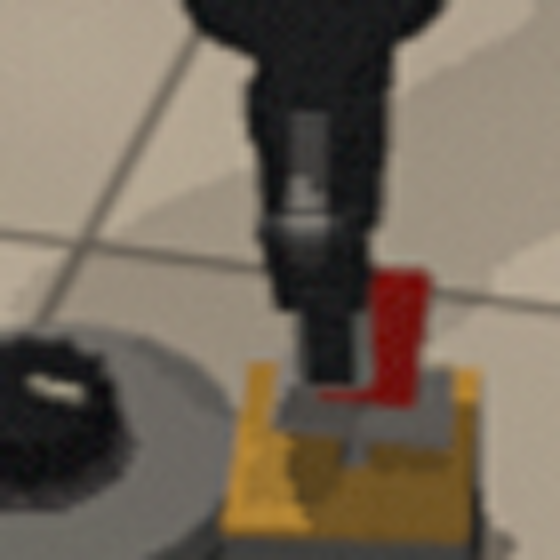

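Emit:
apply_moves --increments '[{"dx": 0,"dy": 0,"dz": 0.002,"yaw": 0,"fingers": 0},{"dx": 0,"dy": 0,"dz": 0.004,"yaw": 0,"fingers": 0},{"dx": 0,"dy": 0,"dz": 0.006,"yaw": 0,"fingers": 0},{"dx": 0,"dy": 0,"dz": 0.006,"yaw": 0,"fingers": 0}]'

```text
t: 9.8
ee_pos: [0.6099, 0.206, 0.2591]
tool_rot: [-0.096, 0.995, -0.005, -0.007]
ft_force: [0.4, 1.1, 0.3]
opening: 0.0114
```

```bash
python3 -c "
from h import *
to([.503,.184,.25],191);rel()
snap('b5',(200,210,270,280),None,8)"
```

```text
t 9.8 delta [ 0.109  -0.001   0.0108] yaw 0.0005 | pos [0.6099 0.206  0.2591] toolx -168.97 tilt 1.04 q7 0.893 F [0.44 1.08 0.3 ] M [ 0.226 -0.324 -0.016] open 0.0114
rel h 0.0062 n 0.0008 gripz 0.1041 | F h 0.6 n 1.0 z 0.3 |M h 0.16 n -0.36 z -0.016
```

View pics/b5.png

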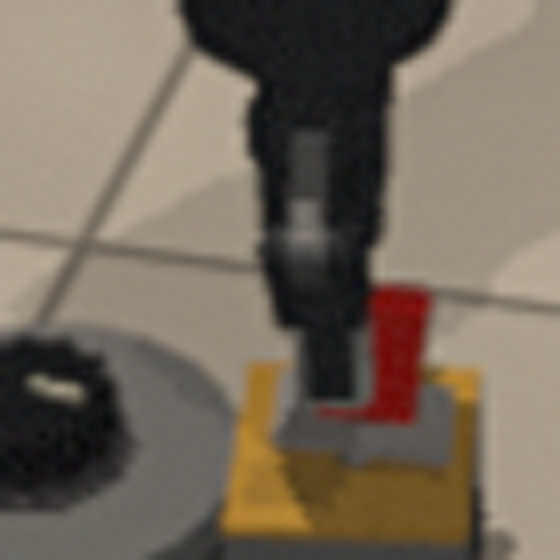

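Emit:
apply_moves --increments '[{"dx": 0,"dy": 0,"dz": 0,"yaw": 0,"fingers": 35},{"dx": 0,"dy": 0,"dz": 0,"yaw": 0,"fingers": 35},{"dx": 0,"dy": 0,"dz": 0,"yaw": 0,"fingers": 35},{"dx": 0.005,"dy": 0,"dz": 0,"yaw": 0,"fingers": 35},{"dx": 0.01,"dy": 0,"dz": 0.001,"yaw": 0,"fingers": 35},{"dx": 0.01,"dy": 0,"dz": 0.001,"yaw": 0,"fingers": 35}]'

```text
t: 10.35
ee_pos: [0.5989, 0.2039, 0.258]
tool_rot: [-0.096, 0.995, -0.006, -0.008]
ft_force: [0.1, -1.1, 0.2]
opening: 0.0299
```

```bash
python3 -c "
from h import *
to([.503,.184,.25],191);rel()
snap('b6',(200,210,270,280),None,8)"
```

```text
t 10.35 delta [ 0.0978 -0.001   0.0097] yaw 0.001 | pos [0.5989 0.2039 0.258 ] toolx -168.94 tilt 1.11 q7 0.884 F [ 0.06 -1.05  0.16] M [ 0.036  0.024 -0.007] open 0.0299
rel h -0.0050 n 0.0009 gripz 0.1030 | F h -0.1 n -1.0 z 0.2 |M h 0.04 n 0.02 z -0.007
```

View pics/b6.png

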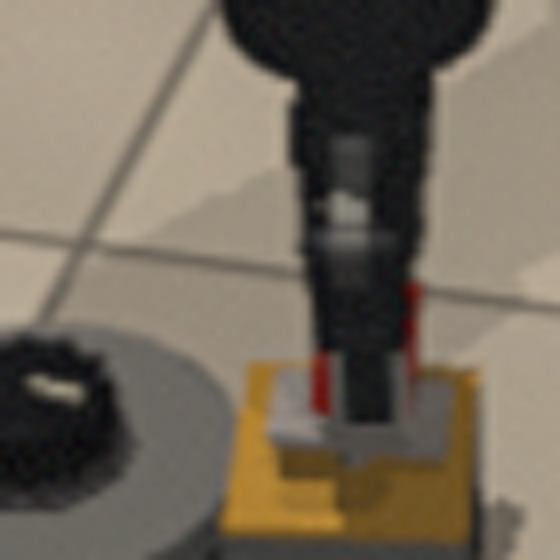

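Emit:
apply_moves --increments '[{"dx": -0.001,"dy": 0,"dz": 0,"yaw": 0.001,"fingers": 15},{"dx": -0.001,"dy": 0,"dz": 0,"yaw": 0.001,"fingers": 0},{"dx": -0.001,"dy": 0,"dz": 0,"yaw": 0.001,"fingers": 0},{"dx": -0.001,"dy": 0,"dz": 0,"yaw": 0.001,"fingers": 0},{"dx": -0.001,"dy": 0,"dz": 0,"yaw": 0.001,"fingers": 0}]'

```text
t: 10.82
ee_pos: [0.6005, 0.2041, 0.2582]
tool_rot: [-0.096, 0.995, -0.006, -0.008]
ft_force: [0.6, -0.7, 0.6]
opening: 0.011
```

```bash
python3 -c "
from h import *
to([.503,.184,.25],191);rel()"
```

```text
t 10.8167 delta [ 0.0994 -0.001   0.0098] yaw -0.0001 | pos [0.6005 0.2041 0.2582] toolx -169.01 tilt 1.08 q7 0.884 F [ 0.6  -0.74  0.57] M [-0.058  0.02   0.064] open 0.011
rel h -0.0035 n 0.0008 gripz 0.1032 | F h 0.5 n -0.8 z 0.6 |M h -0.05 n 0.03 z 0.064
```

Gripped centrally, no side load. Push down past the pins.

Emit:
apply_moves --increments '[{"dx": 0,"dy": 0,"dz": 0.002,"yaw": 0,"fingers": 0},{"dx": 0,"dy": 0,"dz": 0.004,"yaw": 0,"fingers": 0},{"dx": 0,"dy": 0,"dz": 0.006,"yaw": 0,"fingers": 0},{"dx": 0,"dy": 0,"dz": 0.008,"yaw": 0,"fingers": 0},{"dx": 0,"dy": 0,"dz": 0.008,"yaw": 0,"fingers": 0}]'

```text
t: 11.23
ee_pos: [0.6009, 0.2043, 0.2507]
tool_rot: [-0.096, 0.995, -0.005, -0.007]
ft_force: [1.2, 0.9, 4.6]
opening: 0.0113
```

```bash
python3 -c "
from h import *
to([.503,.184,.25],191);rel()
snap('b7',(200,210,270,280),None,8)"
```

```text
t 11.2333 delta [ 0.0999 -0.0013  0.0022] yaw -0.0003 | pos [0.6009 0.2043 0.2507] toolx -169.01 tilt 0.99 q7 0.878 F [1.2  0.87 4.65] M [ 0.074 -0.131 -0.05 ] open 0.0113
rel h -0.0030 n 0.0009 gripz 0.0957 | F h 1.3 n 0.6 z 4.6 |M h 0.05 n -0.14 z -0.050
```

View pics/b7.png

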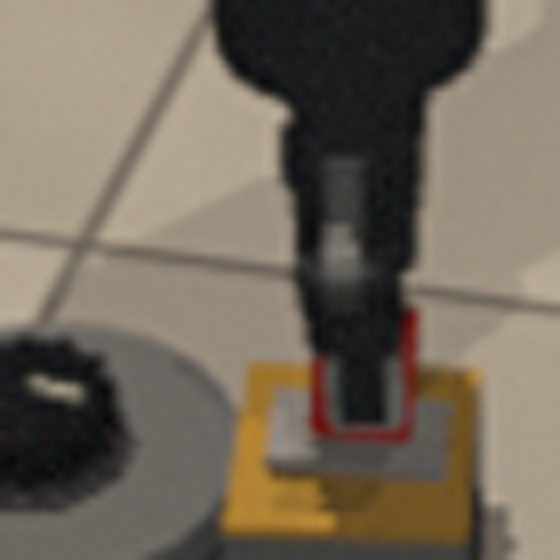

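Emit:
apply_moves --increments '[{"dx": 0,"dy": 0,"dz": 0.002,"yaw": 0,"fingers": 0},{"dx": 0,"dy": 0,"dz": 0.004,"yaw": 0,"fingers": 0},{"dx": 0,"dy": 0,"dz": 0.005,"yaw": 0,"fingers": 0},{"dx": 0,"dy": 0,"dz": 0.005,"yaw": 0,"fingers": 0}]'

```text
t: 11.62
ee_pos: [0.6022, 0.2046, 0.2487]
tool_rot: [-0.095, 0.995, -0.005, -0.004]
ft_force: [-0.0, -3.6, 23.1]
opening: 0.0108
```

```bash
python3 -c "
from h import *
to([.503,.184,.25],191);rel()
snap('b8',(200,210,270,280),None,8)"
```

```text
t 11.6167 delta [ 0.1013 -0.0014 -0.0003] yaw -0.0011 | pos [0.6022 0.2046 0.2487] toolx -169.06 tilt 0.74 q7 0.874 F [-0.04 -3.58 23.13] M [-0.807  0.521  0.083] open 0.0108
rel h -0.0016 n 0.0010 gripz 0.0937 | F h -0.7 n -3.5 z 23.1 |M h -0.69 n 0.67 z 0.083
```

View pics/b8.png

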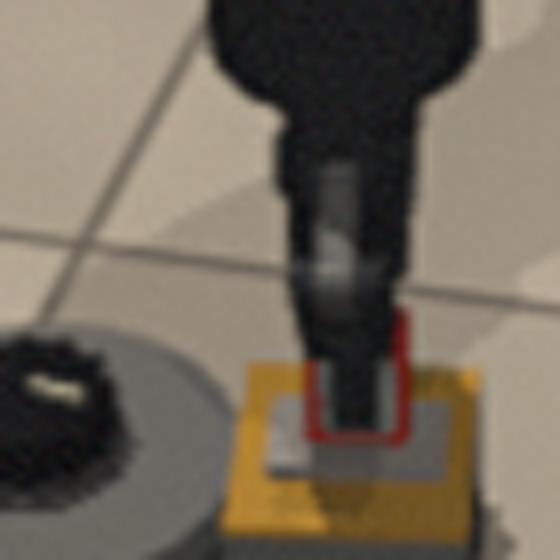

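Emit:
apply_moves --increments '[{"dx": 0,"dy": 0,"dz": 0.003,"yaw": 0,"fingers": 0},{"dx": 0,"dy": 0,"dz": 0.004,"yaw": 0,"fingers": 0},{"dx": 0,"dy": 0,"dz": 0.004,"yaw": 0.08,"fingers": 0},{"dx": 0,"dy": 0,"dz": 0.004,"yaw": 0.16,"fingers": 0},{"dx": 0,"dy": 0,"dz": 0.004,"yaw": 0.24,"fingers": 0},{"dx": 0,"dy": 0,"dz": 0.004,"yaw": 0.3,"fingers": 0},{"dx": 0,"dy": 0,"dz": 0.004,"yaw": 0.3,"fingers": 0}]'

```text
t: 12.25
ee_pos: [0.6032, 0.2051, 0.2481]
tool_rot: [0.057, 0.998, -0.005, -0.001]
ft_force: [-2.6, -4.3, 27.9]
opening: 0.0112
```

```bash
python3 -c "
from h import *
to([.503,.184,.25],191);rel()
snap('b9',(200,210,270,280),None,8)"
```

```text
t 12.25 delta [ 0.0971 -0.0323 -0.0014] yaw -0.3053 | pos [0.6032 0.2051 0.2481] toolx 173.51 tilt 0.6 q7 0.611 F [-2.55 -4.29 27.89] M [-0.793  1.194  0.078] open 0.0112
rel h -0.0006 n 0.0012 gripz 0.0931 | F h -3.3 n -3.7 z 27.9 |M h -0.55 n 1.32 z 0.078
```

View pics/b9.png

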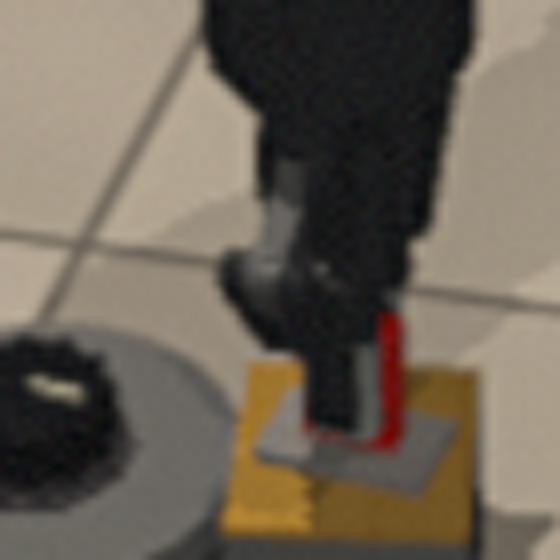

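Emit:
apply_moves --increments '[{"dx": 0,"dy": 0,"dz": 0.0035,"yaw": 0.1,"fingers": 0},{"dx": 0,"dy": 0,"dz": 0.0035,"yaw": 0.2,"fingers": 0},{"dx": 0,"dy": 0,"dz": 0.0035,"yaw": 0.3,"fingers": 0},{"dx": 0,"dy": 0,"dz": 0.0035,"yaw": 0.4,"fingers": 0},{"dx": 0,"dy": 0,"dz": 0.0035,"yaw": 0.5,"fingers": 0},{"dx": 0,"dy": 0,"dz": 0.0035,"yaw": 0.6,"fingers": 0},{"dx": 0,"dy": 0,"dz": 0.0035,"yaw": 0.7,"fingers": 0},{"dx": 0,"dy": 0,"dz": 0.0035,"yaw": 0.8,"fingers": 0},{"dx": 0,"dy": 0,"dz": 0.0035,"yaw": 0.9,"fingers": 0},{"dx": 0,"dy": 0,"dz": 0.0035,"yaw": 1.0,"fingers": 0},{"dx": 0,"dy": 0,"dz": 0.0035,"yaw": 1.0,"fingers": 0}]'

```text
t: 13.22
ee_pos: [0.6036, 0.2052, 0.2479]
tool_rot: [0.53, 0.848, -0.004, 0.003]
ft_force: [-6.4, -5.9, 30.2]
opening: 0.0113
```

```bash
python3 -c "
from h import *
to([.503,.184,.25],191);rel()
snap('c1',(200,210,270,280),None,8)"
```

```text
t 13.2167 delta [ 0.025  -0.0998 -0.0019] yaw -1.3092 | pos [0.6036 0.2052 0.2479] toolx 115.99 tilt 0.58 q7 -0.24 F [-6.38 -5.9  30.24] M [-0.811  1.707  0.005] open 0.0113
rel h -0.0001 n 0.0013 gripz 0.0929 | F h -7.4 n -4.6 z 30.2 |M h -0.47 n 1.83 z 0.005
```

View pics/c1.png

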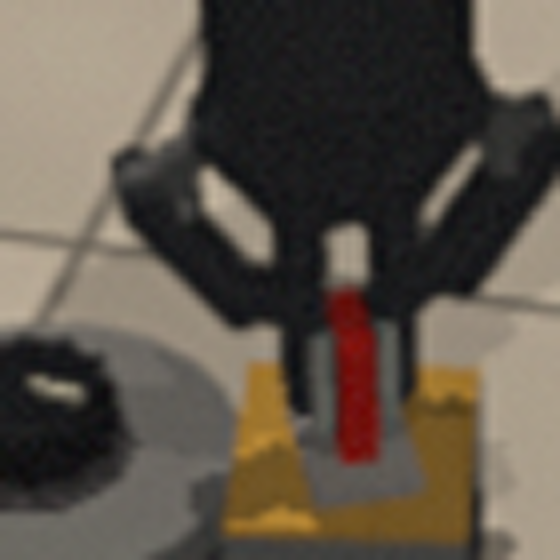

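Emit:
apply_moves --increments '[{"dx": 0,"dy": 0,"dz": 0.003,"yaw": 0.08,"fingers": 0},{"dx": 0,"dy": 0,"dz": 0.003,"yaw": 0.16,"fingers": 0},{"dx": 0,"dy": 0,"dz": 0.003,"yaw": 0.24,"fingers": 0},{"dx": 0,"dy": 0,"dz": 0.003,"yaw": 0.3,"fingers": 0},{"dx": 0,"dy": 0,"dz": 0.003,"yaw": 0.34,"fingers": 0},{"dx": 0,"dy": 0,"dz": 0.003,"yaw": 0.34,"fingers": 0}]'

```text
t: 13.77
ee_pos: [0.6035, 0.2052, 0.248]
tool_rot: [0.665, 0.747, -0.003, 0.004]
ft_force: [-10.5, -6.2, 31.3]
opening: 0.0112
```

```bash
python3 -c "
from h import *
to([.503,.184,.25],191);rel()
snap('c2',(200,210,270,280),None,8)"
```

```text
t 13.7667 delta [-0.0095 -0.1023 -0.002 ] yaw -1.6473 | pos [0.6035 0.2052 0.248 ] toolx 96.62 tilt 0.64 q7 -0.524 F [-10.52  -6.24  31.33] M [-0.849  2.419  0.194] open 0.0112
rel h -0.0003 n 0.0013 gripz 0.0930 | F h -11.5 n -4.1 z 31.3 |M h -0.37 n 2.54 z 0.194
```

View pics/c2.png

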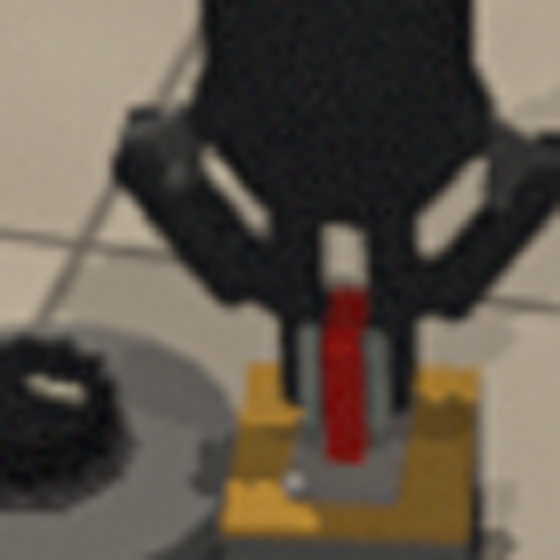

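Emit:
apply_moves --increments '[{"dx": 0,"dy": -0.001,"dz": 0.003,"yaw": 0.06,"fingers": 0},{"dx": 0,"dy": -0.001,"dz": 0.003,"yaw": 0.12,"fingers": 0},{"dx": 0,"dy": -0.001,"dz": 0.003,"yaw": 0.12,"fingers": 0}]'

```text
t: 14.07
ee_pos: [0.6029, 0.2051, 0.2479]
tool_rot: [0.709, 0.705, -0.002, 0.006]
ft_force: [-7.6, -5.3, 28.7]
opening: 0.0115
```

```bash
python3 -c "
from h import *
to([.503,.184,.25],191);rel()
snap('c3',(200,210,270,280),None,8)"
```

```text
t 14.0667 delta [-0.0217 -0.0997 -0.0023] yaw -1.768 | pos [0.6029 0.2051 0.2479] toolx 89.7 tilt 0.7 q7 -0.626 F [-7.59 -5.31 28.66] M [-0.774  1.764  0.949] open 0.0115
rel h -0.0009 n 0.0013 gripz 0.0929 | F h -8.5 n -3.8 z 28.7 |M h -0.42 n 1.88 z 0.949
```

View pics/c3.png

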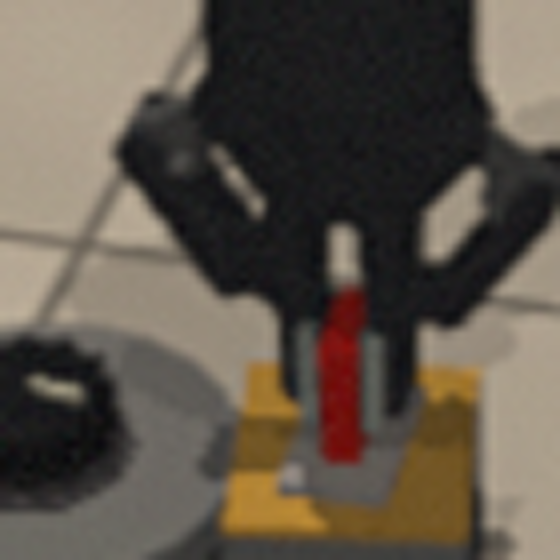

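Emit:
apply_moves --increments '[{"dx": 0,"dy": -0.001,"dz": 0.003,"yaw": 0.02,"fingers": 0},{"dx": 0,"dy": -0.001,"dz": 0.003,"yaw": 0.02,"fingers": 0},{"dx": 0,"dy": -0.001,"dz": 0.003,"yaw": 0.02,"fingers": 0},{"dx": 0,"dy": -0.001,"dz": 0.003,"yaw": 0.02,"fingers": 0}]'

```text
t: 14.45
ee_pos: [0.6023, 0.2052, 0.248]
tool_rot: [0.714, 0.7, -0.001, 0.007]
ft_force: [-6.4, -6.0, 28.4]
opening: 0.0112
```

```bash
python3 -c "
from h import *
to([.503,.184,.25],191);rel()
snap('c4',(160,180,280,300),None,6);to([.503,.184,.25],191);
c=read_camera('side');cv2.imwrite('pics/full.png',c['color'][:,:,::-1])"
```

```text
t 14.45 delta [-0.0233 -0.0988 -0.0026] yaw -1.7838 | pos [0.6023 0.2052 0.248 ] toolx 88.79 tilt 0.81 q7 -0.642 F [-6.4  -5.98 28.44] M [-0.739  1.769  1.063] open 0.0112
rel h -0.0015 n 0.0015 gripz 0.0930 | F h -7.4 n -4.6 z 28.4 |M h -0.39 n 1.88 z 1.063
t 14.5 delta [-0.0233 -0.0988 -0.0026] yaw -1.7839 | pos [0.6023 0.2052 0.2479] toolx 88.79 tilt 0.81 q7 -0.642 F [-6.02 -5.8  27.52] M [-0.831  1.785  1.081] open 0.0112
```

View pics/c4.png

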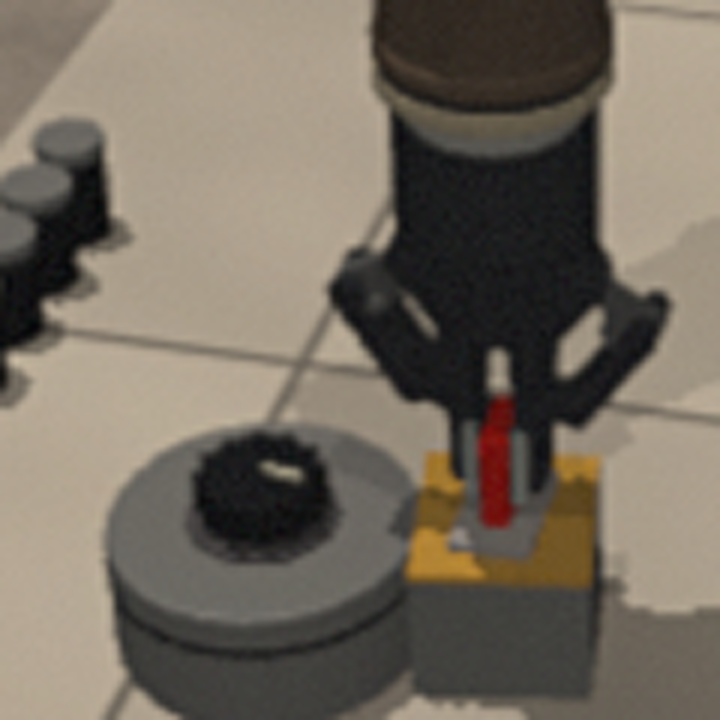

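View pics/full.png

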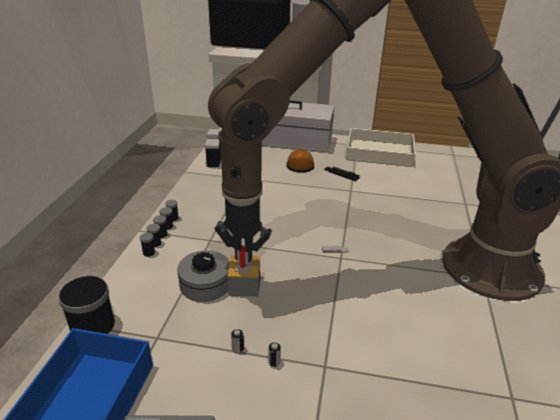

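Emit:
apply_moves --increments '[{"dx": 0,"dy": -0.0005,"dz": 0.003,"yaw": -0.04,"fingers": 0},{"dx": 0,"dy": -0.0005,"dz": 0.003,"yaw": -0.04,"fingers": 0},{"dx": 0,"dy": -0.0005,"dz": 0.003,"yaw": -0.04,"fingers": 0},{"dx": 0,"dy": -0.0005,"dz": 0.003,"yaw": -0.04,"fingers": 0}]'

```text
t: 14.88
ee_pos: [0.6021, 0.2052, 0.2479]
tool_rot: [0.7, 0.714, -0.0, 0.008]
ft_force: [-7.5, -5.8, 29.2]
opening: 0.0112
```

```bash
python3 -c "
from h import *
to([.503,.184,.25],191);rel()
snap('c5',(200,210,270,280),None,8)"
```

```text
t 14.8833 delta [-0.0193 -0.0995 -0.0029] yaw -1.7437 | pos [0.6021 0.2052 0.2479] toolx 91.09 tilt 0.9 q7 -0.609 F [-7.54 -5.8  29.22] M [-0.628  2.051  0.42 ] open 0.0112
rel h -0.0016 n 0.0015 gripz 0.0929 | F h -8.5 n -4.3 z 29.2 |M h -0.23 n 2.13 z 0.420
```

View pics/c5.png

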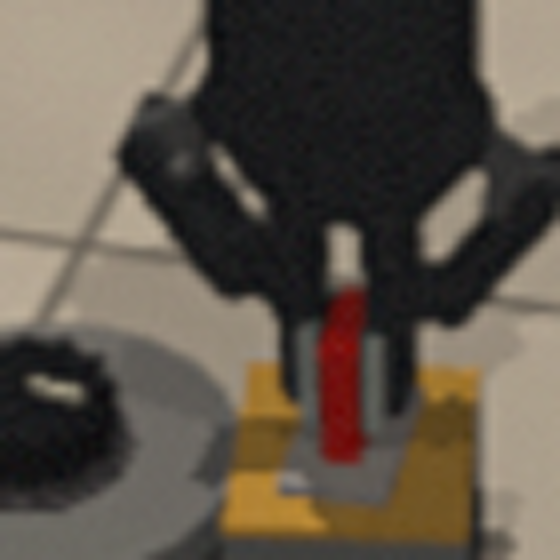

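Key is flush and at the stop, with 0.42 N m still held against it (the spring gives at most 0.11). Handing in.

```bash
python3 -c "
from rig import job
print(job.job_done())"
```

```text
the job is handed in; nothing more can be done
None
```

The key is in the lock, its shield plate flush on the brass as far as I can tell. It is turned clockwise to the stop, and the gripper was still holding it there when I handed in at about 15 s. The job gives no verdict back, so the result rests on the checks below.

**How it was done:**
- I gripped the leaning key across its handle and righted it by pushing its blade against the front of the keyhole block.
- The push made the key slip about 10 mm sideways in the jaws and left it about 4° off upright.
- I put the blade part-way into the slot, opened the jaws and took the handle again near its middle.
- I then pushed the key past the pins and turned it.

**Last checks:**
- **Plate flush:** the push settled at about 29 N with no further travel, and the plate's edge appeared where a flush plate should be in the side view. The lock also turned, which it only does when the plate is down to within about 2 mm.
- **At the stop:** the tool had turned about 1.74 rad, including play and some give in the grip. The torque rose sharply after about 1.65 rad and reached 1.06 N m. I then eased off and left it holding 0.42 N m; the spring gives at most 0.11.
- **Other things:** the side view showed the loose items where they were. The arm hid much of the top view near the loader, so I had no second view of the plate.

**Disagreements:** the two cameras differed by 5 to 9 mm in y. A sideways force of about 9 N on the wrist also remained at the end, from a small offset between tool and lock.

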